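Shim the carving board level

TASK

The board that carries the carving rocks down onto its corner nearest the robot. Take the long tapered wooden wedge from the bench, slide it thin end first under the foot of that low corner and ease it in gently until the bubble of the spirit level on the board sits between its two lines, then let go and leave the wedge there. Let the wedge alone do the lifting: do not press on or lift the board, do not jack it far past level, and leave the other things where they are.

Things in the scene. Friction and masses are not known exactly. Their poses are not given: they have to be found in the camera images.
- wedge_mid (a point): Middle of the loose plain-wood wedge: 145 mm long (x axis), 36 mm wide (y), flat underside; 33 mm thick at its heel (-x end), tapering straight to 4 mm at its thin nose (+x end); 80 g. This point is midway along and across, 9 mm above the underside; z is up. It lies on the left or right of the bench; the flat packer lies on the other side.
- wedge_nose (a point): Middle of the wedge's thin nose, 72.5 mm along +x from wedge_mid, 2 mm above the underside.
- wedge: The same wedge as a whole; origin at the middle of its underside, axes as at wedge_mid.
- stand: The fixed supports. Origin on the bench straight below the middle of the foot of the low corner; x is level and runs from the low corner in under the board, y to its left, z up. The wedge goes in along +x through this origin. Between y -45 and +45 mm nothing stands under the board; outside that stand 30 mm high stop blocks (x 65 to 95 mm) and pivot blocks (x 125 to 175 mm).
- foot_spot (a point): On the bench below the foot, same place and axes as stand. The foot is a rubber puck, 26 mm across, under the low corner. Its underside is 8 mm above the bench at the start; 15.5 mm with the board level and the foot unloaded. It is sprung (0.45 N per mm, up to 12 mm) and gives some 5 to 11 mm under the load of board and carving, whose weight is not known beforehand.
- board: Square wooden board 240 x 240 x 24 mm, one corner pointing to -x of the stand, on which the carving (about 200 mm tall) is fixed. It rocks about the line through its left and right corners, 150 mm beyond the foot. Origin at its underside above the foot, 34 mm up when level; at the start 7.5 mm lower (0.05 rad). The near corner reaches 20 mm past the foot's middle; top 58 mm up when level.
- bubble (a joint): Place (m) of the pale 20 mm bubble in the spirit level, 200 x 34 mm, fixed on the board along the stand's x, left of the carving, vial seen from above. 0: midway between two black lines 34 mm apart; positive: away from the low corner, which is too low. Starts at +0.045; 0.9 mm per 0.001 rad of tilt, about 1.2 mm per mm of push once the foot bears. Between the lines: within 0.006.
- packer: Flat packer, 140 x 36 x 16 mm plain wood, left or right on the bench; leave it. Origin: middle of the underside, x along it.
- dowel: Dowel end, 28 mm diameter, 30 mm tall, standing beside the low corner; leave it. Origin: middle of the underside.
- gouge: Gouge with wooden handle, 220 mm long, lying; leave it.
- mallet: Mallet, about 235 mm long and 64 mm high, lying; leave it.
- varnish_jar: Amber jar, 84 mm diameter, 130 mm tall; leave it.
- wax_tin: Steel tin, 90 mm diameter, 60 mm tall; leave it.
- brush: Flat brush, 200 mm long, lying; leave it.
- offcut: Wooden offcut 70 x 50 x 40 mm; leave it.
Mind the look-alikes: they are no part of the job. What is shaped like the wedge but orange is not meant.

How it is judged (in metres and radians):
On the way:
1. the wedge's thin end is under the low corner's foot and bears on it while the corner is still low (x of wedge_nose in the frame of stand above 0.02 m and y of wedge_nose in the frame of stand between -0.04 and 0.04 m and contact force between wedge and board above 0.5 N and value of joint bubble above 0.012 m), for 0.1 s.
At the end, for the whole second after the job is handed in: The bubble rests within 6 mm of centre (between the lines), the board stands on the wedge (more than 1 N), the wedge lies flat on the bench with its nose at least 20 mm past the foot's middle and within 40 mm sideways, released, and all is at rest (value of joint bubble between -0.006 and 0.006 m and x of wedge_nose in the frame of stand above 0.02 m and y of wedge_nose in the frame of stand between -0.04 and 0.04 m and contact force between wedge and board above 0.5 N and contact force between wedge and board above 1 N and angle between wedge's own z axis and vertical below 0.06 rad and height (world z) of wedge below 0.004 m and linear speed of wedge below 0.01 m/s and angular speed of board below 0.02 rad/s); the robot touches nothing.
It fails at once if the wedge is rammed or jammed against the board or its foot (over 12 N) (contact force between wedge and board above 12 N).
It fails at once if the robot presses on or lifts the board, carving or level (over 3 N) (contact force between any of the fingers, the arm and board above 3 N).
It fails at once if the board is jacked far past level (bubble more than 20 mm beyond centre towards the low corner) (value of joint bubble below -0.02 m).
It fails at once if another thing on the bench is moved more than 30 mm (distance of any of packer, dowel, gouge, mallet, varnish_jar, wax_tin, brush, offcut from where it was at the start of the episode above 0.03 m).
It also fails if it takes over 51 s, if anything falls off the work surface, if the arm or the gripper's body presses on something with over 40 N, if the wrist force passes 120 N, or if a joint passes its speed limit or range.

ROBOT

A 7-joint arm with a two-finger parallel gripper is mounted at the origin on the work surface. World frame = base frame: x ahead of the robot, y to its left, z up, the work surface at z = 0. Lengths are in mm, angles in rad, forces in N, time in s.
With the tool pointing down it reaches from about 400 to 850 mm from the base axis. Payload 4.5 kg.
Tool frame: the origin (TCP) lies between the finger pads; the fingertips stand 8 mm ahead of it and the grasp point (between the pads) lies 11 mm behind it; z points along the fingers, y is the direction in which the jaws open and shut (so a half turn about z gives the same grasp; the last joint's range is limited). The gripper opens to 88 mm and grips with 3 to 60 N. Pads are 18 mm wide; open, the fingers measure 123 mm over their backs; the gripper's body (75 mm by 187 mm) begins 45 mm behind the grasp point.
Start: joints at [1.209, 0.689, -0.195, 1.565, 0.157, 0.902, -0.215], TCP at [240.996, -576.692, 246.743] pointing down, gripper open.
Joint ranges: [-3.01, 3.01], [-0.46, 2.08], [-1.47, 1.51], [0.13, 2.56], [-1, 4.14], [0.04, 2.09], [-2.66, 2.66]. Speed limits (rad/s): [2.57, 2.57, 3.14, 3.14, 3.14, 3.14, 3.14].

INTERFACE

Orientations are given as a 3x3 rotation matrix whose columns are the frame's x, y, z axes.
In Python, from bench import state, capture, finish_job, search_frame gives the robot as it stands.
- The arm moves only by the shell command python3 -m pendant 'ROWS' [FORCE]. ROWS is text: rows parted by semicolons, each of 7 numbers parted by spaces: the shift along the world's x, y, z in m, then the turn, a rotation vector about the world's x, y, z in rad, then the gripper's target within -1 to 1 (shut at 1, half-way at 0, fully open at -1). A call has 1 to 10 rows; each row shifts and turns the commanded pose from where the row before left it; what a row does not reach is not made up. A row lasts 1/10 s, in which the tool goes at most 50 mm and 8.59 degrees, less where a joint would pass 70% of its speed; a pose out of reach is approached as far as the arm can. A call with a gripper value outside its range is refused whole. The fingers move at their own pace and stop on an object; FORCE is the grip in N (left out, the last holds). Time passes only in rows, so rows that do not move let the fingers close. It gives the time, the measured TCP pose, the force and the opening at its end, in the units of the state.
- state(): the state, without advancing time (a new reading comes with each control period).
- capture(name): name is "scene" or "top" or "wrist"; returns a dict with "color" (480x640x3 uint8, red, green, blue), "range_z" (480x640 float32, mm along the optical axis (not along the pixel's ray), 0 where there is no reading), "fx", "fy", "cx", "cy" (pixels), "extrinsics" (4x4, takes a point from camera to world coordinates); the wrist camera has in their place "hand_eye" (4x4, takes a point from camera to tool coordinates, whose origin is the TCP and whose axes are the flange's). Camera axes: x right, y down, z forward; pixel columns grow to the right and rows downward; lengths in mm; the calibration is good to about 2 mm. A picture is of the moment at which its call begins: read the wrist's pose just before it.
- finish_job(): hands the job in, once; it reports no verdict.
Trained networks look in a picture, given as the dict that the camera call returned (one of the last four; its "shot" number tells which), for a name from the list of things; names that differ only in an ending like _2 or _b are one class to them, and where a whole thing is asked for, a point or a joint stands for the part that bears it (a point fixed in the world has none). Each returns a list of dicts, best first, with "p" (0 to 1); they miss things now and then, are a little off and sometimes report something else, mostly with a low value. They report only what shows in the picture. A call takes as long as a camera call. They do not tell look-alikes from the thing itself.
- search_frame(picture, target): "uv" ([column, row] in pixels, amid what is visible of it).
The state is a dict: "time_s": time; "joint_pos": joint angles; "joint_velocities": joint speeds; "tau": joint torques, N m; "eef_pos": TCP position; "eef_rot": TCP orientation; "force": force on the tool from outside, world axes, zero at the start; "ft_torque": the same for the moment, N m; "gripper_width": opening from 0.0 (shut) to 1.0 (fully open).
Only numpy, scipy, OpenCV 4.12 (cv2) and the standard library are available. Lean on these libraries where they do the work, as an engineer would, in place of code of your own. Each camera call takes 0.05 s, during which the arm holds its last target.

## Working session

There is one attempt and no reset: what is moved stays moved. The work goes in short steps, Python scripts to look and compute and a shell command to move; the robot and the scene stay as the last step left them, time stands still between calls to the robot, and variables do not carry over. Pictures are saved under pics/ and viewed, and the job is handed in when it is done.

```bash
mkdir -p pics; ls; cat > h.py <<'E'
import numpy as np, cv2
from bench import state, capture, finish_job, search_frame
def save(p,name,crop=None,scale=1):
    im=cv2.cvtColor(p["color"],cv2.COLOR_RGB2BGR)
    if crop: x0,y0,x1,y1=crop; im=im[y0:y1,x0:x1]
    if scale!=1: im=cv2.resize(im,None,fx=scale,fy=scale,interpolation=cv2.INTER_CUBIC)
    cv2.imwrite("pics/"+name,im)
def world(p,u,v,z=None,st=None):
    T=np.array(p["extrinsics"]) if "extrinsics" in p else None
    if T is None:
        st=st or state(); E=np.eye(4); E[:3,:3]=np.array(st["eef_rot"]); 
        E[:3,3]=np.array(st["eef_pos"])
        T=E@np.array(p["hand_eye"])
    r=np.array([(u-p["cx"])/p["fx"],(v-p["cy"])/p["fy"],1.0])
    if z is None:
        d=p["range_z"][int(round(v)),int(round(u))]
        return T[:3,:3]@(r*d)+T[:3,3]
    d=T[:3,:3]@r; s=(z-T[2,3])/d[2]; return T[:3,3]+s*d
E
python3 - <<'E'
from h import *
s=state(); print(s["time_s"],s["eef_pos"],s["eef_rot"],s["force"],s["gripper_width"])
for n in("top","scene"):
    p=capture(n); save(p,n+"0.png")
    for t in ("wedge","foot_spot","board","bubble","packer","dowel"):
        print(n,t,[(np.round(r["uv"]),round(r["p"],2)) for r in search_frame(p,t)][:4])
    print(np.array(p["extrinsics"]).round(2),p["fx"])
E
```

```text
pics
0.0 [ 240.69744845 -576.12322654  245.90302274] [[ 9.22646750e-01  3.85645300e-01 -8.23269897e-04]
 [ 3.85646158e-01 -9.22645299e-01  1.64105084e-03]
 [-1.26722557e-04 -1.83160110e-03 -9.99998315e-01]] [0.15049905 0.21938213 0.61392743] 1.0031773211901398
top wedge [(array([416., 335.]), 0.91), (array([335., 312.]), 0.79), (array([429., 250.]), 0.78), (array([460., 188.]), 0.61)]
top foot_spot [(array([322., 149.]), 0.82), (array([152., 297.]), 0.41)]
top board [(array([322., 147.]), 0.81)]
top bubble []
top packer [(array([221., 258.]), 0.56)]
top dowel [(array([430., 250.]), 0.42)]
[[ 3.00000e-02 -9.90000e-01  1.20000e-01  4.04270e+02]
 [-1.00000e+00 -3.00000e-02 -0.00000e+00 -6.09000e+00]
 [ 0.00000e+00 -1.20000e-01 -9.90000e-01  1.24555e+03]
 [ 0.00000e+00  0.00000e+00  0.00000e+00  1.00000e+00]] 473.56579196109925
scene wedge [(array([353., 206.]), 0.93), (array([241., 199.]), 0.68), (array([306., 163.]), 0.56)]
scene foot_spot [(array([246., 323.]), 0.64)]
scene board [(array([246., 322.]), 0.78), (array([423., 316.]), 0.36)]
scene bubble [(array([241., 340.]), 0.41)]
scene packer [(array([421., 314.]), 0.94)]
scene dowel [(array([284., 270.]), 0.45)]
[[-6.40000e-01  6.10000e-01 -4.70000e-01  1.03995e+03]
 [ 7.70000e-01  5.00000e-01 -4.00000e-01  4.20850e+02]
 [-1.00000e-02 -6.10000e-01 -7.90000e-01  9.48690e+02]
 [ 0.00000e+00  0.00000e+00  0.00000e+00  1.00000e+00]] 477.83808417148816
```

View pics/top0.png

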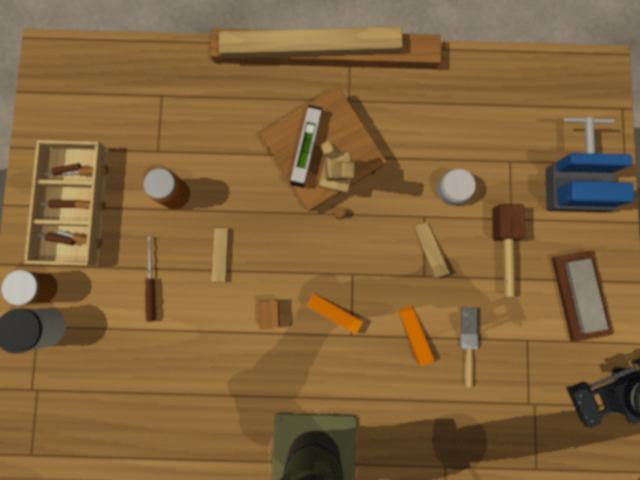

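View pics/scene0.png

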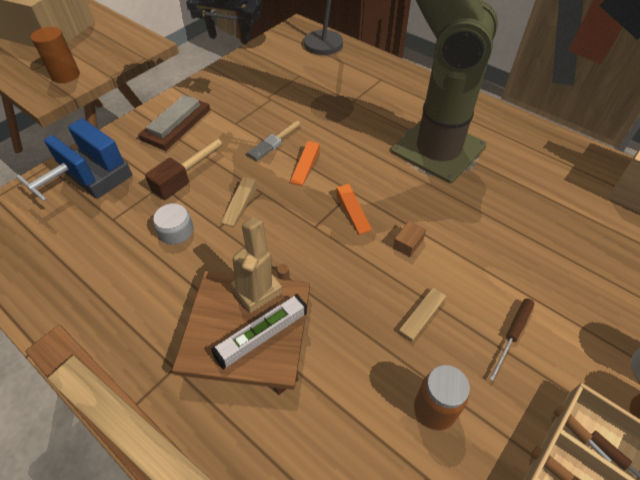

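Plain-wood candidates in the top view are (433,250) on the right and (221,255) on the left. The orange ones at (335,312) and (416,335) are look-alikes. I'll use depth profiles and enlarged crops to tell the wedge from the packer.

```bash
python3 - <<'E'
from h import *
p=capture("top"); save(p,"topR.png",(380,200,500,290),5); save(p,"topL.png",(180,210,300,300),5)
q=capture("scene"); save(q,"scR.png",(200,160,300,240),6)
def heights(p):
    v,u=np.mgrid[0:480,0:640]; d=p["range_z"]; T=np.array(p["extrinsics"])
    P=np.stack([(u-p["cx"])/p["fx"]*d,(v-p["cy"])/p["fy"]*d,d],-1)@T[:3,:3].T+T[:3,3]
    return P
P=heights(p); np.save("P.npy",P)
for name,(x0,y0,x1,y1) in {"R":(405,215,455,282),"L":(205,222,235,288),"dow":(325,200,352,222)}.items():
    Q=P[y0:y1,x0:x1]; bg=np.median(Q[...,2]); m=(Q[...,2]>3)
    pts=Q[m]; print(name,"bg",bg,m.sum())
    # pca
    c=pts[:,:2].mean(0); w,V=np.linalg.eigh(np.cov((pts[:,:2]-c).T)); ax=V[:,1]
    s=(pts[:,:2]-c)@ax; print(c.round(1),ax.round(3),np.degrees(np.arctan2(ax[1],ax[0])))
    for a in np.arange(-80,80,20):
        k=(s>=a)&(s<a+20)
        if k.sum(): print(a,k.sum(),pts[k,2].mean().round(1))
E
```

```text
R bg 0.39658371827101746 1013
[ 524.5 -286.4] [-0.805  0.593] 143.59942153321066
-80 24 4.4
-60 81 6.4
-40 190 9.6
-20 222 16.0
0 231 21.3
20 159 24.1
40 53 12.3
60 14 3.8
L bg 1.548690372227611 859
[499.5 257.5] [-0.983 -0.183] -169.4449918969248
-80 62 14.2
-60 125 13.9
-40 113 14.3
-20 123 14.3
0 120 14.1
20 121 14.0
40 123 14.4
60 55 12.0
dow bg 0.03794753532326922 123
[618.  -47.7] [-0.984  0.176] 169.87576893148645
-60 1 6.1
-40 8 13.7
-20 55 26.3
0 57 23.3
20 1 4.4
```

```bash
python3 - <<'E'
import cv2,numpy as np
a=cv2.imread("pics/topR.png");b=cv2.imread("pics/scR.png")
b=cv2.resize(b,(600,450)); a=cv2.resize(a,(600,450))
c=np.hstack([a,b]); cv2.imwrite("pics/cmp.png",cv2.resize(c,(800,300)))
E
```

```text
(no output)
```

View pics/cmp.png

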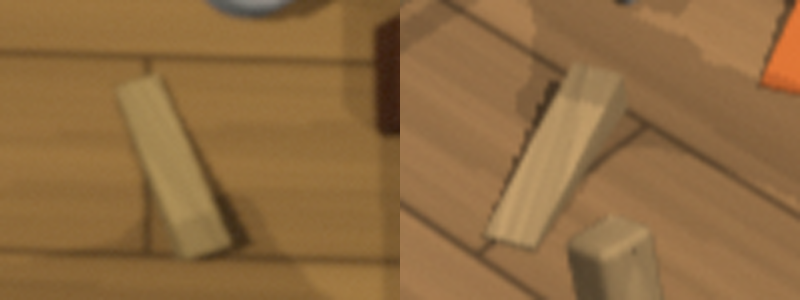

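R, at top (433,250), is the wedge: its depth tapers from about 4 to 24 mm+, with the heel toward the robot and the nose pointing forward. L is uniformly about 14 mm, so it is the packer. Next I'll look with the wrist camera, and measure the board from above.

```bash
python3 - <<'E'
from h import *
s=state();p=capture("wrist"); save(p,"w0.png"); print(np.array(p["hand_eye"]).round(3),p["fx"],p["cx"],p["cy"])
P=np.load("P.npy")
for uv in [(312,209),(386,162),(260,135),(340,88),(300,184),(314,108),(338,165),(330,180),(343,212),(325,150)]:
    print(uv,P[uv[1],uv[0]].round(1))
E
```

```text
[[   0.      -0.964   -0.267   68.472]
 [   1.       0.      -0.       0.422]
 [   0.      -0.267    0.964 -137.095]
 [   0.       0.       0.       1.   ]] 430.15621441318206 314.3726417601121 239.01021270588373
(312, 209) [623.9  22.6  29.4]
(386, 162) [ 748.4 -165.6   53.4]
(260, 135) [830.  171.2  -2. ]
(340, 88) [966.9 -43.4   6.1]
(300, 184) [676.8  53.3  83.8]
(314, 108) [871.8  23.9  94.5]
(338, 165) [691.5 -36.8 215.9]
(330, 180) [685.6 -21.4  98.5]
(343, 212) [618.6 -58.4  27.8]
(325, 150) [724.9  -6.8 216.9]
```

```bash
python3 -m pendant '0.035 0.035 0.008 0 0 0 -1; 0.035 0.035 0.008 0 0 0 -1; 0.035 0.035 0.008 0 0 0 -1; 0.035 0.035 0.008 0 0 0 -1; 0.035 0.035 0.008 0 0 0 -1; 0.035 0.035 0.008 0 0 0 -1; 0.02 0.035 0.008 0 0 0 -1'
```

```text
time_s: 1.55
eef_pos: [473.4, -329.8, 303.1]
eef_rot: [[0.922, 0.388, 0.002], [0.388, -0.922, 0.0], [0.002, 0.001, -1.0]]
force: [1.6, -0.6, -0.2]
gripper_width: 0.997
```

```bash
python3 - <<'E'
from h import *
s=state();p=capture("wrist"); save(p,"w1.png")
import pickle; pickle.dump((s,p),open("w1.pkl","wb"))
for t in ("wedge","wedge_nose","wedge_mid"):
    print(t,[(np.round(r["uv"]),round(r["p"],2)) for r in search_frame(p,t)][:4])
E
```

```text
wedge [(array([192., 279.]), 0.83), (array([298., 123.]), 0.79), (array([ 30., 216.]), 0.63)]
wedge_nose [(array([299., 123.]), 0.98), (array([ 33., 216.]), 0.86), (array([195., 275.]), 0.77), (array([513., 148.]), 0.39)]
wedge_mid [(array([ 27., 216.]), 0.77), (array([299., 124.]), 0.74), (array([195., 279.]), 0.66)]
```

View pics/w1.png

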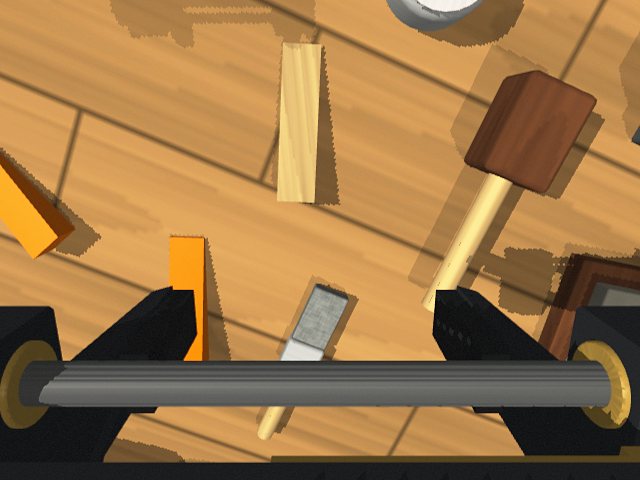

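The wedge is at (299,123): nose edge (283,43)–(322,45), heel edge (277,201)–(315,202). It is almost aligned with the jaws. Now its pose from colour segmentation and depth.

```bash
python3 - <<'E'
from h import *
import pickle; s,p=pickle.load(open("w1.pkl","rb"))
E=np.eye(4); E[:3,:3]=np.array(s["eef_rot"]); E[:3,3]=s["eef_pos"]; T=E@np.array(p["hand_eye"])
v,u=np.mgrid[0:480,0:640]; d=p["range_z"]
P=np.stack([(u-p["cx"])/p["fx"]*d,(v-p["cy"])/p["fy"]*d,d],-1)@T[:3,:3].T+T[:3,3]
hsv=cv2.cvtColor(p["color"],cv2.COLOR_RGB2HSV)
print(hsv[120,299],hsv[60,300],hsv[120,250],hsv[120,320])
roi=np.zeros(d.shape,bool); roi[35:212,260:345]=1
m=roi&(P[...,2]>2)&(d>0)
print(m.sum(), P[120,240],P[200,250])
# by colour edges
for v_ in range(36,212,12):
    r=np.where(m[v_])[0]; print(v_, (r.min(),r.max(),P[v_,(r.min()+r.max())//2].round(1)) if len(r) else None)
E
```

```text
[ 20 126 230] [ 22 118 242] [ 16 146 197] [ 16 151 125]
6003 [ 508.88011965 -235.63770932   -1.11227302] [ 437.85677547 -272.94809181   -0.48427328]
36 None
48 (np.int64(283), np.int64(320), array([ 592.6, -266.5,    3. ]))
60 (np.int64(282), np.int64(320), array([ 582.6, -270.7,    5.9]))
72 (np.int64(282), np.int64(319), array([ 572.3, -274.1,    8.2]))
84 (np.int64(281), np.int64(319), array([ 562.3, -278.3,   10.9]))
96 (np.int64(281), np.int64(318), array([ 551.9, -281.5,   12.3]))
108 (np.int64(281), np.int64(318), array([ 541.8, -285.7,   14.1]))
120 (np.int64(280), np.int64(317), array([ 531.3, -289.1,   16.1]))
132 (np.int64(280), np.int64(317), array([ 521.2, -293.3,   17.9]))
144 (np.int64(279), np.int64(316), array([ 510.6, -296.7,   19.7]))
156 (np.int64(279), np.int64(316), array([ 500.4, -301. ,   23.6]))
168 (np.int64(278), np.int64(315), array([ 489.8, -304.4,   26.2]))
180 (np.int64(278), np.int64(314), array([ 479.5, -308.7,   28.1]))
192 (np.int64(277), np.int64(314), array([ 468.7, -312.2,   29.9]))
204 None
```

```bash
python3 -m pendant '0.007 0.037 -0.004 0 0 -0.06 -1; 0.007 0.037 -0.004 0 0 -0.06 -1; 0.007 0.037 -0.004 0 0 -0.06 -1; 0.007 0.037 -0.004 0 0 -0.06 -1; 0.007 0.037 -0.004 0 0 -0.06 -1; 0.007 0.037 -0.004 0 0 -0.06 -1; 0.007 0.037 -0.004 0 0 -0.06 -1; 0.007 0.037 -0.004 0 0 -0.06 -1; 0.007 0.037 -0.004 0 0 -0.06 -1; 0.007 0.037 -0.004 0 0 -0.05 -1'; python3 - <<'E'
from h import *
import pickle
s=state();p=capture("wrist"); save(p,"w2.png")
pickle.dump((s,p),open("w2.pkl","wb"))
for t in ("board","foot_spot","bubble","dowel"):
    print(t,[(np.round(r["uv"]),round(r["p"],2)) for r in search_frame(p,t)][:4])
E
```

```text
time_s: 2.75
eef_pos: [540.6, 36.5, 262.3]
eef_rot: [[0.98, -0.199, -0.0], [-0.199, -0.98, -0.002], [0.0, 0.002, -1.0]]
force: [0.9, 0.3, -0.9]
gripper_width: 1.0
board [(array([305.,  32.]), 0.7)]
foot_spot [(array([301.,  34.]), 0.97), (array([273., 424.]), 0.44)]
bubble []
dowel [(array([394.,  91.]), 0.58)]
```

View pics/w2.png

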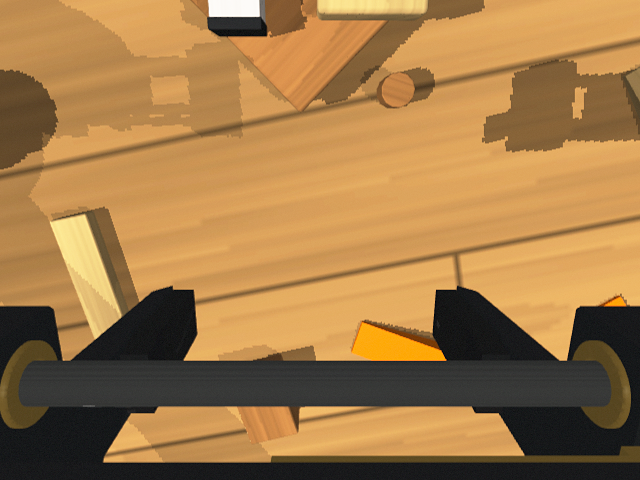

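The low corner tip is at (301,110), the dowel at (396,90), the level's end at (237,25), and the carving's base at (370,10). I'll fit the board plane and edges.

```bash
cat >> h.py <<'E'
def cloud(s,p):
    if "extrinsics" in p: T=np.array(p["extrinsics"])
    else:
        E=np.eye(4); E[:3,:3]=np.array(s["eef_rot"]); E[:3,3]=s["eef_pos"]; T=E@np.array(p["hand_eye"])
    v,u=np.mgrid[0:480,0:640]; d=p["range_z"]
    return np.stack([(u-p["cx"])/p["fx"]*d,(v-p["cy"])/p["fy"]*d,d],-1)@T[:3,:3].T+T[:3,3]
E
python3 - <<'E'
from h import *
import pickle; s,p=pickle.load(open("w2.pkl","rb"))
P=cloud(s,p); Z=P[...,2]
print("bench",np.median(Z[180:280,200:420]))
roi=np.zeros(Z.shape,bool); roi[37:125,200:372]=1
m=roi&(Z>35)&(Z<70)
L=[];R=[]
for v in range(48,108,3):
    r=np.where(m[v])[0]
    if len(r)>4: L.append(P[v,r.min()+0]); R.append(P[v,r.max()]); 
L=np.array(L);R=np.array(R)
for n,A in(("L",L),("R",R)):
    f=np.polyfit(A[:,0],A[:,1],1); print(n,f,np.degrees(np.arctan(f[0])),np.std(A[:,1]-np.polyval(f,A[:,0])))
fl=np.polyfit(L[:,0],L[:,1],1);fr=np.polyfit(R[:,0],R[:,1],1)
x=(fr[1]-fl[1])/(fl[0]-fr[0]); print("tip",x,np.polyval(fl,x))
r=m&(Z>35); print("plane",Z[60,300],Z[100,301], Z[45,300])
# dowel
q=np.zeros(Z.shape,bool); q[68:112,372:420]=1
D=P[q&(Z>22)&(Z<45)]; print("dowel",D.mean(0),D.min(0),D.max(0))
q=np.zeros(Z.shape,bool); q[0:22,315:430]=1
C=P[q&(Z>60)]; print("carv",C.min(0),C.max(0)); 
q=np.zeros(Z.shape,bool); q[0:22,205:270]=1
C=P[q&(Z>60)]; print("level",C.min(0),C.max(0)); 
PT=np.load("P.npy"); Zt=PT[...,2]
q=np.zeros(Zt.shape,bool); q[88:215,255:390]=1
mm=q&(Zt>35)&(Zt<75); A=PT[mm]; 
G=np.c_[A[:,:2],np.ones(len(A))]; c,*_=np.linalg.lstsq(G,A[:,2],rcond=None); print("tilt",c,np.degrees(np.arctan2(c[1],c[0])))
B=cv2.minAreaRect(A[:,:2].astype(np.float32)); print(B)
E
```

```text
bench -0.7658481104180339
L [   0.66467147 -376.86119981] 33.61085272031642 0.1900797162809643
R [ -1.51081866 961.52786265] -56.499711411427796 0.25286796790325644
tip 615.2126554878091 32.05310302108853
plane 50.4703284577227 47.89298661946185 51.33452170102572
dowel [617.50123204 -48.45962774  29.00522278] [603.7858107  -62.8966149   22.17432812] [630.98151098 -35.1331122   31.54188675]
carv [607.94004527 -68.02482331  60.03804385] [683.43879175  22.67124297 399.38649829]
level [607.94004527  22.67124297  60.28202129] [696.32890618  79.48784933 399.38649829]
tilt [ 4.88280239e-02 -8.43623988e-03  1.92837533e+01] -9.802478990676242
((776.6040649414062, -4.5452423095703125), (253.96292114257812, 244.8122100830078), 33.33854675292969)
```

```bash
python3 - <<'E'
from h import *
import pickle; s,p=pickle.load(open("w2.pkl","rb"))
print(np.round(state()["joint_pos"],3))
a=np.radians(-11.45); ex=np.array([np.cos(a),np.sin(a)]); ey=np.array([-ex[1],ex[0]]); F=np.array([615.2,32.05])+20*ex; print(F)
def loc(P): d=P[...,:2]-F; return np.stack([d@ex,d@ey,P[...,2]],-1)
P=loc(cloud(s,p))
for uv in [(320,17),(425,14),(265,34),(210,33),(300,5)]: print(uv,P[uv[1],uv[0]].round(1))
q=P[0:60,200:440].reshape(-1,3)
for z0 in (60,100,150,200):
    k=q[(q[:,2]>z0)&(q[:,2]<260)&(q[:,0]>10)]
    if len(k): print(z0,"minx",k[:,0].min().round(1), k[k[:,0].argmin()].round(1))
T=loc(np.load("P.npy"))[90:215,255:400].reshape(-1,3)
for z0 in (62,100,130,160,190):
    k=T[(T[:,2]>z0)&(T[:,2]<z0+30)&(T[:,1]<20)]
    if len(k): print(z0,"x",np.percentile(k[:,0],[1,99]).round(1),"y",np.percentile(k[:,1],[1,99]).round(1))
for n,uv in (("wax",(457,187)),("mallet head",(509,222))): print(n,np.load("P.npy")[uv[1],uv[0]].round(0))
E
```

```text
[-0.155  0.556  0.006  1.806 -0.002  0.781 -1.916]
[634.80196626  28.07974574]
(320, 17) [ 44.6 -15.   65.8]
(425, 14) [  60.5 -103.9    1.1]
(265, 34) [33.8 24.1 65.3]
(210, 33) [46.1 77.7 -0.2]
(300, 5) [55.4 -0.6 52.2]
60 minx 32.1 [32.1 41.5 88.4]
62 x [ 45.4 303.6] y [-111.9   18.6]
100 x [ 54.9 107.3] y [-70.8 -14.5]
130 x [50.7 99.3] y [-45.7 -16.7]
160 x [ 47.9 114.7] y [-76.4 -22.6]
190 x [ 44.3 119.1] y [-72.5  -7.3]
wax [ 686. -347.   62.]
mallet head [ 599. -478.   60.]
```

The half-turned grasp keeps the wrist camera on the robot side, clear of the carving. I'll turn by +212° while moving to the wedge.

```bash
python3 -m pendant '-0.003 -0.014 -0.003 0 0 0.142 -1; -0.003 -0.014 -0.003 0 0 0.142 -1; -0.003 -0.014 -0.003 0 0 0.142 -1; -0.003 -0.014 -0.003 0 0 0.142 -1; -0.003 -0.014 -0.003 0 0 0.142 -1; -0.003 -0.014 -0.003 0 0 0.142 -1; -0.003 -0.014 -0.003 0 0 0.142 -1; -0.003 -0.014 -0.003 0 0 0.142 -1; -0.003 -0.014 -0.003 0 0 0.142 -1; -0.003 -0.014 -0.003 0 0 0.142 -1' && python3 -m pendant '-0.003 -0.014 -0.003 0 0 0.142 -1; -0.003 -0.014 -0.003 0 0 0.142 -1; -0.003 -0.014 -0.003 0 0 0.142 -1; -0.003 -0.014 -0.003 0 0 0.142 -1; -0.003 -0.014 -0.003 0 0 0.142 -1; -0.003 -0.014 -0.003 0 0 0.142 -1; -0.003 -0.014 -0.003 0 0 0.142 -1; -0.003 -0.014 -0.003 0 0 0.142 -1; -0.003 -0.014 -0.003 0 0 0.142 -1; -0.003 -0.014 -0.003 0 0 0.142 -1' && python3 -m pendant '-0.003 -0.014 -0.003 0 0 0.142 -1; -0.003 -0.014 -0.003 0 0 0.142 -1; -0.003 -0.014 -0.003 0 0 0.142 -1; -0.003 -0.014 -0.003 0 0 0.142 -1; 0 -0.012 -0.003 0 0 0.142 -1; 0 0 0 0 0 0 -1'; python3 -c "
from h import *
s=state();print(np.round(s['joint_pos'],3));R=np.array(s['eef_rot']);print(np.degrees(np.arctan2(R[1,0],R[0,0])),R[:,2])"
```

```text
time_s: 4.0
eef_pos: [509.3, -106.2, 232.5]
eef_rot: [[0.337, 0.941, -0.0], [0.941, -0.337, -0.002], [-0.002, 0.0, -1.0]]
force: [-0.2, -0.3, -0.7]
gripper_width: 1.0
time_s: 5.0
eef_pos: [478.4, -246.1, 202.2]
eef_rot: [[-0.88, 0.475, -0.001], [0.475, 0.88, -0.002], [0.0, -0.002, -1.0]]
force: [-0.9, 0.5, -0.0]
gripper_width: 0.998
time_s: 5.6
eef_pos: [465.5, -314.9, 186.2]
eef_rot: [[-0.979, -0.205, -0.003], [-0.205, 0.979, -0.001], [0.003, -0.001, -1.0]]
force: [0.2, -1.0, -0.8]
gripper_width: 0.999
[ 1.045  0.863 -0.981  1.795  0.864  0.983  1.474]
-168.15209433788684 [-0.00294176 -0.00121639 -0.99999493]
```

```bash
python3 -m pendant '0.004 0.003 -0.03 0 0 0.148 -1; 0 0 -0.03 0 0 0 -1; 0 0 0 0 0 0 -1'; python3 - <<'E'
from h import *
import pickle
s=state();p=capture("wrist"); save(p,"w3.png");pickle.dump((s,p),open("w3.pkl","wb"))
R=np.array(s['eef_rot']);print(np.degrees(np.arctan2(R[1,0],R[0,0])))
E
```

```text
time_s: 5.9
eef_pos: [468.9, -307.7, 124.5]
eef_rot: [[-0.937, -0.35, -0.007], [-0.35, 0.937, 0.002], [0.006, 0.004, -1.0]]
force: [-0.4, -0.2, -0.5]
gripper_width: 0.998
-159.50115693352728
```

View pics/w3.png

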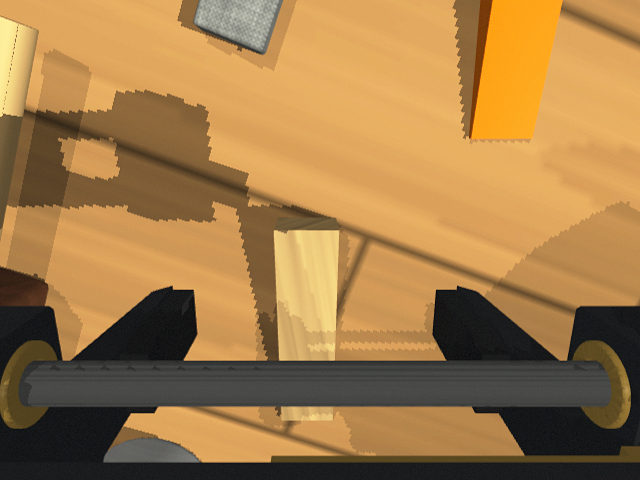

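```bash
python3 - <<'E'
from h import *
import pickle
s,p=pickle.load(open("w3.pkl","rb")); P=cloud(s,p)
print(state()["eef_pos"])
R=np.array(s["eef_rot"]);t=np.array(s["eef_pos"])
for uv in [(278,233),(307,233),(336,233),(283,415),(308,415),(330,415),(308,290)]:
    w=P[uv[1],uv[0]]; print(uv,w.round(1),"tool",(R.T@(w-t)).round(1))
E
```

```text
[ 470.46530466 -307.62759804  126.55235066]
(278, 233) [ 467.6 -329.5   32.3] tool [  8.3 -20.4  92.2]
(307, 233) [ 462.1 -314.5   32. ] tool [ 8.2 -4.4 92.5]
(336, 233) [ 456.4 -299.6   32.4] tool [ 8.3 11.6 92.2]
(283, 415) [ 597.7 -282.7    4.3] tool [-130.2  -22.2  119.3]
(308, 415) [ 591.7 -266.3    4.3] tool [-130.2   -4.7  119.4]
(330, 415) [ 586.6 -251.8    3.9] tool [-130.6   10.6  119.9]
(308, 290) [ 496.3 -301.4   24.7] tool [-28.4  -4.1  99.6]
```

```bash
python3 -m pendant '0.002 -0.004 -0.03 0 0 0 -1; 0 0 -0.03 0 0 0 -1; 0 0 -0.025 0 0 0 -1; 0 0 -0.015 0 0 0 -1; 0 0 -0.01 0 0 0 -1; 0 0 0 0 0 0 -1; 0 0 0 0 0 0 -1'; python3 -c "
from h import *
print([np.round(state()['eef_pos'],1) for _ in range(3)])"
```

```text
time_s: 6.65
eef_pos: [475.2, -311.4, 18.7]
eef_rot: [[-0.935, -0.354, 0.002], [-0.354, 0.935, -0.0], [-0.001, -0.001, -1.0]]
force: [1.5, 0.1, -0.2]
gripper_width: 0.997
[array([ 475.2, -311.4,   18.7]), array([ 475.2, -311.4,   18.7]), array([ 475.2, -311.4,   18.7])]
```

```bash
python3 -m pendant '-0.002 0 0 0 0 0 -1'; python3 -m pendant '0 0 0 0 0 0 -1';python3 - <<'E'
from h import *
import pickle
s=state();p=capture("wrist"); save(p,"w4.png");pickle.dump((s,p),open("w4.pkl","wb"))
P=cloud(s,p);R=np.array(s["eef_rot"]);t=np.array(s["eef_pos"])
print("bench",np.median(P[60:130,250:400,2]))
E
```

```text
time_s: 6.75
eef_pos: [473.5, -311.4, 18.9]
eef_rot: [[-0.935, -0.354, 0.002], [-0.354, 0.935, -0.001], [-0.002, -0.001, -1.0]]
force: [-0.1, -0.7, 0.5]
gripper_width: 1.0
time_s: 6.85
eef_pos: [472.5, -311.6, 18.5]
eef_rot: [[-0.935, -0.354, 0.001], [-0.354, 0.935, -0.001], [-0.0, -0.001, -1.0]]
force: [-0.1, 0.3, -0.2]
gripper_width: 0.996
bench -0.8403117337059598
```

View pics/w4.png

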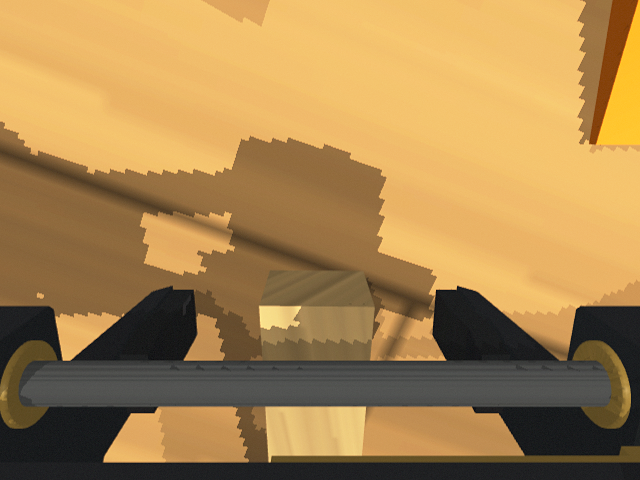

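```bash
python3 - <<'E'
from h import *
import pickle
s,p=pickle.load(open("w4.pkl","rb")); P=cloud(s,p);R=np.array(s["eef_rot"]);t=np.array(s["eef_pos"])
for uv in [(266,309),(316,309),(368,309),(316,330),(316,425)]:
    w=P[uv[1],uv[0]]; print(uv,w.round(1),"tool",(R.T@(w-t)).round(1))
E
python3 -m pendant '0 0 -0.005 0 0 0 -1; 0 0 0 0 0 0 0.2; 0 0 0 0 0 0 0.5; 0 0 0 0 0 0 1; 0 0 0 0 0 0 1; 0 0 0 0 0 0 1' 30
```

```text
(266, 309) [ 466.7 -330.2   32.9] tool [ 12.  -15.4 -14.4]
(316, 309) [ 461.8 -315.4   31.6] tool [ 11.4   0.1 -13.1]
(368, 309) [ 455.6 -300.5   32.6] tool [ 11.9  16.3 -14.2]
(316, 330) [ 468.9 -312.8   31. ] tool [  3.9   0.2 -12.6]
(316, 425) [ 509.9 -297.1   21. ] tool [-40.    0.3  -2.5]
time_s: 7.5
eef_pos: [472.5, -311.3, 12.7]
eef_rot: [[-0.935, -0.354, 0.0], [-0.354, 0.935, 0.0], [-0.0, 0.0, -1.0]]
force: [0.6, -0.6, -0.0]
gripper_width: 0.569
```

```bash
python3 -m pendant '0 0 0 0 0 0 1; 0 0 0 0 0 0 1; 0 0 0 0 0 0 1; 0 0 0 0 0 0 1' 30
```

```text
time_s: 7.9
eef_pos: [472.4, -311.3, 12.7]
eef_rot: [[-0.935, -0.354, 0.0], [-0.354, 0.935, 0.0], [-0.0, 0.0, -1.0]]
force: [0.5, 0.9, 1.3]
gripper_width: 0.405
```

```bash
python3 -m pendant '0 0 0.01 0 0 0 1; 0 0 0.03 0 0 0 1; 0 0 0.03 0 0 0 1; 0 0.04 0 0 0 -0.05 1; 0 0.04 0 0 0 -0.07 1; 0 0.04 0 0 0 -0.07 1; 0 0.04 0 0 0 -0.07 1; 0 0.04 0 0 0 -0.07 1; 0 0.04 0 0 0 -0.07 1;0 0.04 0 0 0 -0.07 1' && python3 -m pendant '0 0.04 0 0 0 -0.07 1;-0.005 0.04 0 0 0 -0.022 1;-0.005 0.015 0 0 0 0 1; 0 0 0 0 0 0 1; 0 0 0 0 0 0 1'; python3 - <<'E'
from h import *
import pickle
s=state(); R=np.array(s['eef_rot']);print(np.round(s["eef_pos"],1),np.degrees(np.arctan2(R[1,0],R[0,0]))); print(np.round(s["joint_pos"],2))
p=capture("top"); save(p,"top1.png",(180,60,500,380),1.8)
q=capture("scene"); save(q,"sc1.png")
P=np.load("P.npy"); print("offcut",P[310,268],P[325,278],P[300,260])
pickle.dump((s,p,q),open("c1.pkl","wb"))
E
```

```text
time_s: 8.9
eef_pos: [472.4, -29.7, 83.3]
eef_rot: [[-0.994, 0.11, 0.001], [0.11, 0.994, 0.0], [-0.001, 0.0, -1.0]]
force: [0.4, -0.1, -1.2]
gripper_width: 0.406
time_s: 9.4
eef_pos: [462.5, 62.9, 82.9]
eef_rot: [[-0.98, 0.198, 0.0], [0.198, 0.98, -0.001], [-0.001, -0.001, -1.0]]
force: [0.0, -0.8, -0.9]
gripper_width: 0.408
[462.5  62.9  82.9] 168.56087800197542
[ 0.22  0.9  -0.76  2.14  1.19  0.62 -0.06]
offcut [361.2418832  124.99419026  41.01598437] [324.68386598  98.62107113  38.71361809] [384.86110339 151.96128336  -4.73992991]
```

View pics/top1.png

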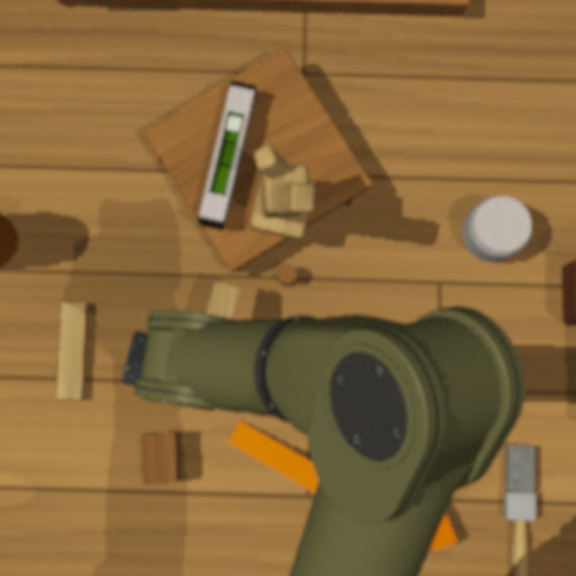

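View pics/sc1.png

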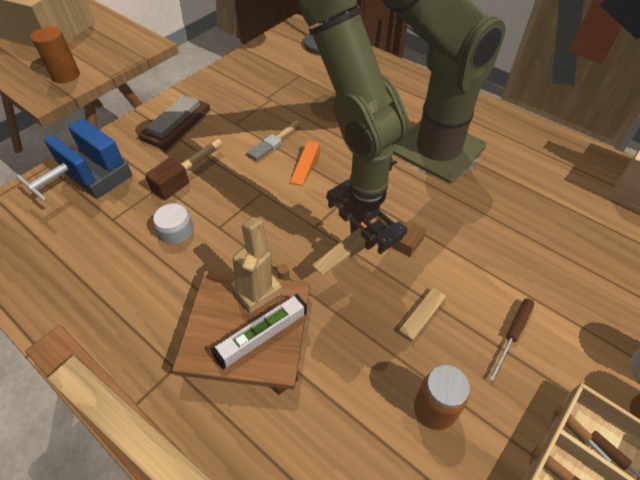

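```bash
python3 - <<'E'
from h import *
import pickle
s,p,q=pickle.load(open("c1.pkl","rb")); P=cloud(s,p)
for uv in [(297,260),(320,260),(275,260),(340,262),(380,262),(420,250),(330,236),(297,238)]: print(uv,P[uv[1],uv[0]].round(0))
a=np.radians(-11.45); ex=np.array([np.cos(a),np.sin(a)]); ey=np.array([-ex[1],ex[0]]); F=np.array([634.8,28.08])
Z=P[...,2]
m=np.zeros(Z.shape,bool); m[212:236,290:316]=1; m&=(Z>60)&(Z<110)
W=P[m]; d=W[:,:2]-F; x=d@ex;y=d@ey
for a0 in range(-75,-30,6):
    k=(x>=a0)&(x<a0+6)
    if k.sum(): print(a0,k.sum(),"y",y[k].min().round(1),y[k].max().round(1),"z",W[k,2].mean().round(1))
d=np.array([462.5,62.9])-F; print("TCP",d@ex,d@ey)
Q=cloud(s,q); Z=Q[...,2]; m=np.zeros(Z.shape,bool); m[225:280,305:365]=1; m&=(Z>62)&(Z<100)
W=Q[m]; d=W[:,:2]-F; x=d@ex;y=d@ey
for a0 in range(-125,-30,8):
    k=(x>=a0)&(x<a0+8)
    if k.sum(): print(a0,k.sum(),"y",np.percentile(y[k],[2,98]).round(1),"z",W[k,2].mean().round(1))
E
```

```text
(297, 260) [456.  32. 516.]
(320, 260) [453.  -4. 566.]
(275, 260) [458.  71. 461.]
(340, 262) [447. -31. 618.]
(380, 262) [441. -70. 727.]
(420, 250) [ 455. -113.  733.]
(330, 236) [559. -27.  -6.]
(297, 238) [495.  35. 474.]
-75 35 y -18.5 17.1 z 79.7
-69 37 y -19.0 16.9 z 78.4
-63 29 y -17.7 16.3 z 77.5
-57 37 y -18.9 16.9 z 75.4
-51 29 y -17.7 16.2 z 74.6
-45 23 y -19.0 16.8 z 73.7
TCP -175.78315196420823 -0.07671719530216999
-125 59 y [-19.   17.2] z 87.6
-117 65 y [-19.9  16.5] z 86.8
-109 63 y [-18.4  16.6] z 84.9
-101 59 y [-20.2  17.2] z 84.0
-93 66 y [-19.1  16.5] z 82.5
-85 59 y [-18.4  16.5] z 80.8
-77 58 y [-20.2  15.9] z 79.8
-69 59 y [-19.   16.4] z 78.1
-61 56 y [-20.9  16.6] z 76.9
-53 57 y [-20.7  15.8] z 75.5
-45 26 y [-19.4  14.8] z 73.2
```

```bash
python3 -m pendant '0 0 -0.03 0 0 0 1; 0 0 -0.02 0 0 0 1; 0 0 -0.012 0 0 0 1; 0 0 -0.006 0 0 0 1; 0 0 -0.002 0 0 0 1; 0 0 0 0 0 0 1; 0 0 0 0 0 0 1' 30; python3 -m pendant '0.0098 -0.002 0 0 0 0 1; 0.0098 -0.002 0 0 0 0 1; 0.0098 -0.002 0 0 0 0 1; 0.0098 -0.002 0 0 0 0 1;0 0 0 0 0 0 1; 0 0 0 0 0 0 1'; python3 - <<'E'
from h import *
s=state()
a=np.radians(-11.45); ex=np.array([np.cos(a),np.sin(a)]); ey=np.array([-ex[1],ex[0]]); F=np.array([634.8,28.08])
d=np.array(s["eef_pos"][:2])-F; print("TCP",d@ex,d@ey,"nose x",d@ex+133, np.dot(s["force"][:2],ex),s["force"][2])
p=capture("wrist"); save(p,"w5.png")
q=capture("scene"); save(q,"sc2.png",(160,180,420,400),3)
E
```

```text
time_s: 10.2
eef_pos: [462.8, 63.3, 13.1]
eef_rot: [[-0.98, 0.199, 0.001], [0.199, 0.98, 0.0], [-0.001, 0.0, -1.0]]
force: [0.7, 0.5, -0.4]
gripper_width: 0.41
time_s: 10.8
eef_pos: [501.5, 55.7, 12.9]
eef_rot: [[-0.98, 0.199, 0.0], [0.199, 0.98, 0.0], [-0.0, 0.0, -1.0]]
force: [0.4, 0.3, -1.1]
gripper_width: 0.407
TCP -136.16872343536883 0.551436427999645 nose x -3.1687234353688325 0.3129240847303489 -1.0853037058934452
```

View pics/sc2.png

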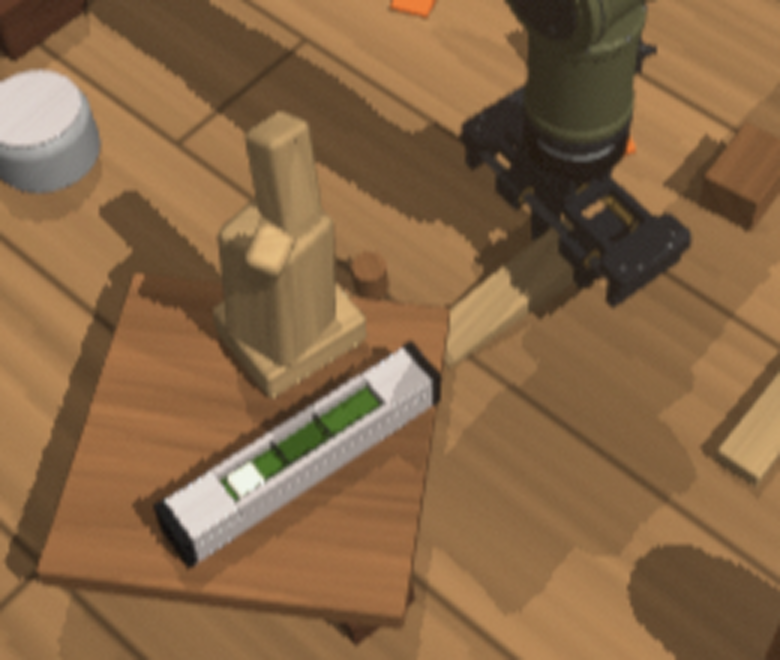

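```bash
cat >> h.py <<'E'
A0=np.array([160+235/3,180+490/3]);A1=np.array([160+378/3,180+389/3])
def bubble(p,a0=A0,a1=A1,w=3,verbose=False):
    im=p["color"].astype(np.float32); L=np.linalg.norm(a1-a0); t=(a1-a0)/L; n=np.array([-t[1],t[0]])
    ss=np.arange(-6,L+6,0.25); oo=np.arange(-w,w+.1,0.5)
    X=(a0[0]+ss[:,None]*t[0]+oo[None]*n[0]).astype(np.float32);Y=(a0[1]+ss[:,None]*t[1]+oo[None]*n[1]).astype(np.float32)
    S=cv2.remap(im,X,Y,cv2.INTER_LINEAR)
    red=S[...,0].mean(1); g=S[...,1].mean(1)
    return ss,red,g,S
E
python3 - <<'E'
from h import *
p=capture("scene")
ss,r,g,S=bubble(p,w=2)
for i in range(0,len(ss),4): print(ss[i],int(r[i]),int(g[i]))
cv2.imwrite("pics/strip.png",cv2.resize(cv2.cvtColor(S.transpose(1,0,2).astype(np.uint8),cv2.COLOR_RGB2BGR),None,fx=3,fy=10))
E
```

```text
-6.0 222 213
-5.0 222 212
-4.0 220 210
-3.0 189 186
-2.0 116 133
-1.0 104 120
0.0 175 175
1.0 228 229
2.0 234 238
3.0 233 237
4.0 236 240
5.0 237 241
6.0 235 240
7.0 233 238
8.0 232 236
9.0 220 225
10.0 149 165
11.0 90 120
12.0 76 110
13.0 76 109
14.0 76 111
15.0 77 111
16.0 75 109
17.0 66 97
18.0 52 70
19.0 45 56
20.0 52 68
21.0 59 85
22.0 61 88
23.0 61 88
24.0 62 90
25.0 61 89
26.0 60 88
27.0 61 88
28.0 61 87
29.0 62 89
30.0 62 90
31.0 62 90
32.0 62 89
33.0 60 87
34.0 56 78
35.0 50 64
36.0 51 61
37.0 63 83
38.0 75 106
39.0 76 111
40.0 78 112
41.0 78 112
42.0 78 113
43.0 78 113
44.0 78 112
45.0 77 111
46.0 76 111
47.0 77 111
48.0 77 112
49.0 77 112
50.0 77 111
51.0 77 111
52.0 77 111
53.0 77 111
54.0 77 110
55.0 72 98
56.0 80 85
57.0 137 129
58.0 203 192
59.0 220 209
60.0 220 210
61.0 220 209
62.0 220 209
63.0 218 207
64.0 215 203
```

View pics/strip.png

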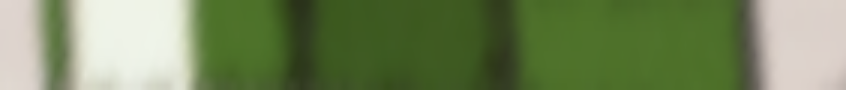

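```bash
cat > bub.py <<'E'
from h import *
def cross(x,y,lv): # first crossing
    i=np.where((y[:-1]-lv)*(y[1:]-lv)<=0)[0]
    return [x[k]+(lv-y[k])/(y[k+1]-y[k]+1e-9)*(x[k+1]-x[k]) for k in i]
def meas():
    p=capture("scene"); ss,r,g,S=bubble(p,w=2)
    c=cross(ss,r,150)
    # first = left vial end, last = right vial end, inner pair = bubble
    mid=(c[0]+c[-1])/2; sc=34/16.7
    b=[(c[i]+c[i+1])/2 for i in range(1,len(c)-2,2) if c[i+1]-c[i]>6]
    return p,[round((mid-x)*sc,1) for x in b],np.round(c,1)
if __name__=="__main__":
    p,b,c=meas(); s=state()
    a=np.radians(-11.45); ex=np.array([np.cos(a),np.sin(a)]); ey=np.array([-ex[1],ex[0]]); F=np.array([634.8,28.08])
    d=np.array(s["eef_pos"][:2])-F
    print("t",s["time_s"],"bubble",b,c,"nose x %.1f y %.1f"%(d@ex+133,d@ey),"F along %.1f lat %.1f z %.1f"%(np.dot(s["force"][:2],ex),np.dot(s["force"][:2],ey),s["force"][2]))
E
python3 bub.py
python3 -m pendant '0.0029 -0.0006 0 0 0 0 1; 0.0029 -0.0006 0 0 0 0 1; 0.0029 -0.0006 0 0 0 0 1; 0.0029 -0.0006 0 0 0 0 1; 0.0029 -0.0006 0 0 0 0 1; 0.0029 -0.0006 0 0 0 0 1; 0.0029 -0.0006 0 0 0 0 1'; python3 bub.py
```

```text
t 11.0 bubble [np.float64(45.8)] [-2.5 -0.3 10.  57.2] nose x -3.7 y 0.6 F along 0.0 lat -0.1 z -0.3
time_s: 11.7
eef_pos: [521.5, 51.7, 12.6]
eef_rot: [[-0.98, 0.198, -0.001], [0.198, 0.98, 0.0], [0.001, 0.0, -1.0]]
force: [-3.3, 0.9, 1.7]
gripper_width: 0.406
t 11.75 bubble [np.float64(46.0)] [-2.5 -0.3 10.  57.3] nose x 17.8 y 0.6 F along -2.5 lat 0.6 z 1.0
```

```bash
python3 -m pendant '0 0 0 0 0 0 1; 0 0 0 0 0 0 1'; python3 bub.py
python3 -m pendant '0.002 -0.0004 0 0 0 0 1; 0.002 -0.0004 0 0 0 0 1; 0.002 -0.0004 0 0 0 0 1; 0.002 -0.0004 0 0 0 0 1; 0.002 -0.0004 0 0 0 0 1; 0 0 0 0 0 0 1'; python3 bub.py
```

```text
time_s: 11.95
eef_pos: [522.1, 51.5, 12.6]
eef_rot: [[-0.98, 0.198, 0.0], [0.198, 0.98, 0.0], [-0.0, 0.0, -1.0]]
force: [-1.2, 1.6, 1.0]
gripper_width: 0.404
t 12.0 bubble [np.float64(46.0)] [-2.5 -0.3 10.  57.3] nose x 17.9 y 0.6 F along -1.4 lat 0.7 z 1.1
time_s: 12.6
eef_pos: [531.9, 49.6, 12.6]
eef_rot: [[-0.98, 0.199, -0.0], [0.199, 0.98, 0.0], [0.0, 0.0, -1.0]]
force: [-4.2, 0.2, 2.7]
gripper_width: 0.407
t 12.65 bubble [np.float64(46.2)] [-2.5 -0.3 10.  57.6] nose x 27.9 y 0.6 F along -4.4 lat -0.6 z 3.0
```

```bash
python3 -m pendant '0.002 -0.0004 0 0 0 0 1; 0.002 -0.0004 0 0 0 0 1; 0.002 -0.0004 0 0 0 0 1; 0.002 -0.0004 0 0 0 0 1; 0.002 -0.0004 0 0 0 0 1; 0 0 0 0 0 0 1'; python3 bub.py
```

```text
time_s: 13.25
eef_pos: [541.1, 47.7, 12.6]
eef_rot: [[-0.98, 0.198, -0.001], [0.198, 0.98, 0.0], [0.002, -0.0, -1.0]]
force: [-6.7, 0.5, 4.4]
gripper_width: 0.406
t 13.3 bubble [np.float64(45.8)] [-2.5 -0.2 10.1 57.4] nose x 37.2 y 0.7 F along -6.4 lat -0.4 z 4.7
```

```bash
python3 -m pendant '0.002 -0.0004 0 0 0 0 1; 0.002 -0.0004 0 0 0 0 1; 0.002 -0.0004 0 0 0 0 1; 0.002 -0.0004 0 0 0 0 1; 0 0 0 0 0 0 1'; python3 bub.py
```

```text
time_s: 13.8
eef_pos: [549.0, 46.2, 12.6]
eef_rot: [[-0.98, 0.198, -0.002], [0.198, 0.98, 0.0], [0.002, -0.0, -1.0]]
force: [-6.8, 0.6, 5.0]
gripper_width: 0.402
t 13.85 bubble [np.float64(35.3)] [-2.9  4.7 14.9 57.1] nose x 45.3 y 0.7 F along -5.9 lat 0.3 z 2.8
```

```bash
python3 -m pendant '0.002 -0.0004 0 0 0 0 1; 0.002 -0.0004 0 0 0 0 1; 0.002 -0.0004 0 0 0 0 1; 0 0 0 0 0 0 1'; python3 bub.py
```

```text
time_s: 14.25
eef_pos: [555.1, 45.0, 12.6]
eef_rot: [[-0.98, 0.198, -0.002], [0.198, 0.98, 0.0], [0.002, -0.0, -1.0]]
force: [-5.7, 0.6, 4.1]
gripper_width: 0.408
t 14.3 bubble [np.float64(27.8)] [-3.2  8.2 18.3 57. ] nose x 51.5 y 0.8 F along -7.0 lat -0.2 z 4.0
```

```bash
python3 -m pendant '0.002 -0.0004 0 0 0 0 1; 0.002 -0.0004 0 0 0 0 1; 0.002 -0.0004 0 0 0 0 1; 0.002 -0.0004 0 0 0 0 1; 0.002 -0.0004 0 0 0 0 1; 0 0 0 0 0 0 1; 0 0 0 0 0 0 1'; python3 bub.py
```

```text
time_s: 15.0
eef_pos: [565.1, 43.0, 12.6]
eef_rot: [[-0.98, 0.198, -0.001], [0.198, 0.98, 0.0], [0.001, -0.0, -1.0]]
force: [-6.5, 2.0, 3.6]
gripper_width: 0.404
t 15.05 bubble [] [-3.7 14.2 18.2 18.9 24.  56.7] nose x 61.8 y 0.7 F along -5.0 lat 1.0 z 4.0
```

```bash
python3 -m pendant '0.002 -0.0004 0 0 0 0 1; 0.002 -0.0004 0 0 0 0 1; 0.002 -0.0004 0 0 0 0 1; 0.002 -0.0004 0 0 0 0 1; 0 0 0 0 0 0 1; 0 0 0 0 0 0 1'; python3 bub.py
```

```text
time_s: 15.65
eef_pos: [573.2, 41.3, 12.6]
eef_rot: [[-0.98, 0.198, -0.001], [0.198, 0.98, 0.0], [0.001, -0.0, -1.0]]
force: [-5.9, 1.7, 4.2]
gripper_width: 0.405
t 15.7 bubble [np.float64(4.6)] [-4.  19.2 28.7 56.5] nose x 70.0 y 0.8 F along -5.9 lat -0.2 z 3.3
```

```bash
python3 -m pendant '0.002 -0.0004 0 0 0 0 1; 0.002 -0.0004 0 0 0 0 1; 0 0 0 0 0 0 1; 0 0 0 0 0 0 1; 0 0 0 0 0 0 1'; python3 bub.py; python3 - <<'E'
from h import *
q=capture("scene"); save(q,"sc3.png",(200,260,320,370),6)
p=capture("top"); save(p,"top3.png",(250,80,400,230),4)
E
```

```text
time_s: 16.2
eef_pos: [577.2, 40.5, 12.6]
eef_rot: [[-0.98, 0.198, -0.001], [0.198, 0.98, -0.0], [0.001, -0.0, -1.0]]
force: [-6.2, 1.1, 4.2]
gripper_width: 0.408
t 16.25 bubble [np.float64(-0.4)] [-4.2 21.4 31.2 56.4] nose x 74.1 y 0.8 F along -5.5 lat 0.6 z 2.8
```

View pics/sc3.png

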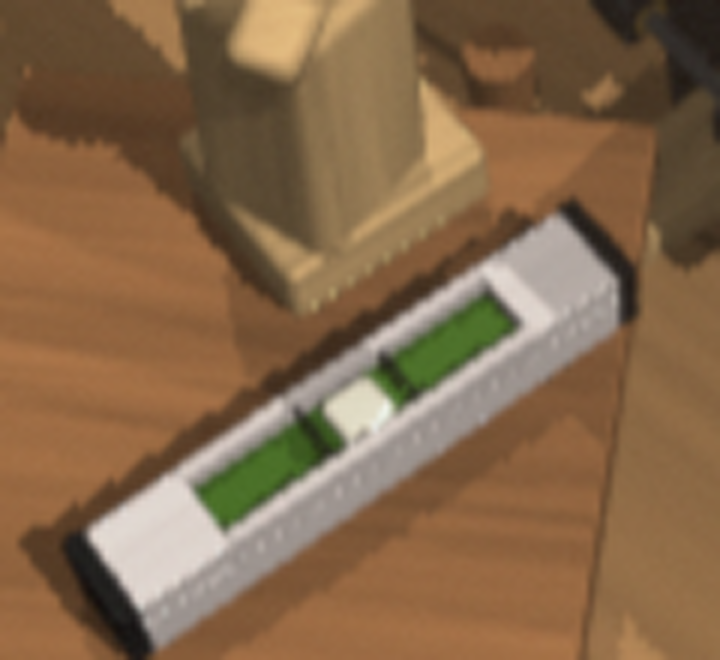

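View pics/top3.png

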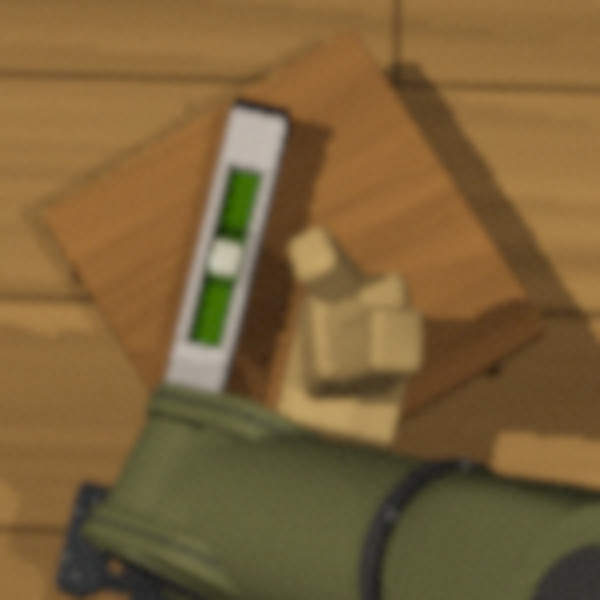

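```bash
python3 -m pendant '0 0 0 0 0 0 0.1; 0 0 0 0 0 0 0; 0 0 0 0 0 0 -0.1; 0 0 0 0 0 0 -0.2; 0 0 0 0 0 0 -0.4; 0 0 0 0 0 0 -0.5; 0 0 0 0 0 0 -0.5'; python3 bub.py
```

```text
time_s: 17.05
eef_pos: [577.9, 40.3, 12.6]
eef_rot: [[-0.98, 0.198, 0.0], [0.198, 0.98, 0.0], [-0.0, 0.0, -1.0]]
force: [0.0, 0.5, 0.1]
gripper_width: 0.749
t 17.1 bubble [np.float64(-0.5)] [-4.2 21.5 31.2 56.4] nose x 74.8 y 0.7 F along 0.3 lat -0.2 z -0.5
```

```bash
python3 -m pendant '-0.01 0.002 0 0 0 0 -0.5; -0.015 0.003 0 0 0 0 -0.5; -0.02 0.004 0.005 0 0 0 -0.5; -0.02 0.004 0.02 0 0 0 -0.5; -0.02 0.004 0.03 0 0 0 -0.5; -0.01 0.002 0.04 0 0 0 -0.5; 0 0 0.04 0 0 0 -0.5; 0 0 0.03 0 0 0 -0.5; 0 0 0 0 0 0 -0.5; 0 0 0 0 0 0 -0.5'; python3 bub.py; python3 - <<'E'
from h import *
q=capture("scene"); save(q,"sc4.png",(170,180,430,380),3)
p=capture("top"); save(p,"top4.png")
a=np.radians(-11.45); ex=np.array([np.cos(a),np.sin(a)]); ey=np.array([-ex[1],ex[0]]); F=np.array([634.8,28.08])
s=state()
for n,c in(("scene",q),("top",p)):
    W=cloud(s,c).reshape(-1,3); d=W[:,:2]-F; x=d@ex;y=d@ey
    k=(W[:,2]>14)&(W[:,2]<45)&(abs(y)<25)&(x<-25)&(x>-95)
    if k.sum(): print(n,k.sum(),"x",np.percentile(x[k],[1,99]).round(1),"y",np.percentile(y[k],[1,99]).round(1),"z",np.percentile(W[k,2],[1,99]).round(1))
# top bubble check
ss,r,g,S=bubble(p,np.array([250+207/4,80+345/4]),np.array([250+243/4,80+168/4]),w=1)
print([ (x,int(a)) for x,a in zip(ss[::4],r[::4])])
E
```

```text
time_s: 18.1
eef_pos: [483.1, 59.0, 177.9]
eef_rot: [[-0.98, 0.199, 0.001], [0.199, 0.98, -0.0], [-0.001, -0.0, -1.0]]
force: [-0.4, 0.2, -1.2]
gripper_width: 0.752
t 18.15 bubble [np.float64(-0.5)] [-4.2 21.5 31.2 56.4] nose x -22.3 y -0.1 F along 0.6 lat -0.0 z -0.4
scene 339 x [-71.1 -26.3] y [-18.2  19.3] z [14.9 34.7]
top 91 x [-44.9 -25.4] y [-17.6  18.1] z [20.  30.1]
[(np.float64(-6.0), 195), (np.float64(-5.0), 195), (np.float64(-4.0), 195), (np.float64(-3.0), 195), (np.float64(-2.0), 190), (np.float64(-1.0), 173), (np.float64(0.0), 138), (np.float64(1.0), 94), (np.float64(2.0), 71), (np.float64(3.0), 67), (np.float64(4.0), 66), (np.float64(5.0), 66), (np.float64(6.0), 66), (np.float64(7.0), 66), (np.float64(8.0), 66), (np.float64(9.0), 66), (np.float64(10.0), 65), (np.float64(11.0), 65), (np.float64(12.0), 66), (np.float64(13.0), 65), (np.float64(14.0), 63), (np.float64(15.0), 59), (np.float64(16.0), 57), (np.float64(17.0), 75), (np.float64(18.0), 118), (np.float64(19.0), 163), (np.float64(20.0), 188), (np.float64(21.0), 198), (np.float64(22.0), 200), (np.float64(23.0), 200), (np.float64(24.0), 198), (np.float64(25.0), 189), (np.float64(26.0), 164), (np.float64(27.0), 119), (np.float64(28.0), 69), (np.float64(29.0), 43), (np.float64(30.0), 43), (np.float64(31.0), 50), (np.float64(32.0), 57), (np.float64(33.0), 60), (np.float64(34.0), 61), (np.float64(35.0), 62), (np.float64(36.0), 62), (np.float64(37.0), 62), (np.float64(38.0), 61), (np.float64(39.0), 60), (np.float64(40.0), 61), (np.float64(41.0), 62), (np.float64(42.0), 63), (np.float64(43.0), 63), (np.float64(44.0), 76), (np.float64(45.0), 112), (np.float64(46.0), 154), (np.float64(47.0), 181), (np.float64(48.0), 191), (np.float64(49.0), 193), (np.float64(50.0), 193), (np.float64(51.0), 193)]
```

View pics/sc4.png

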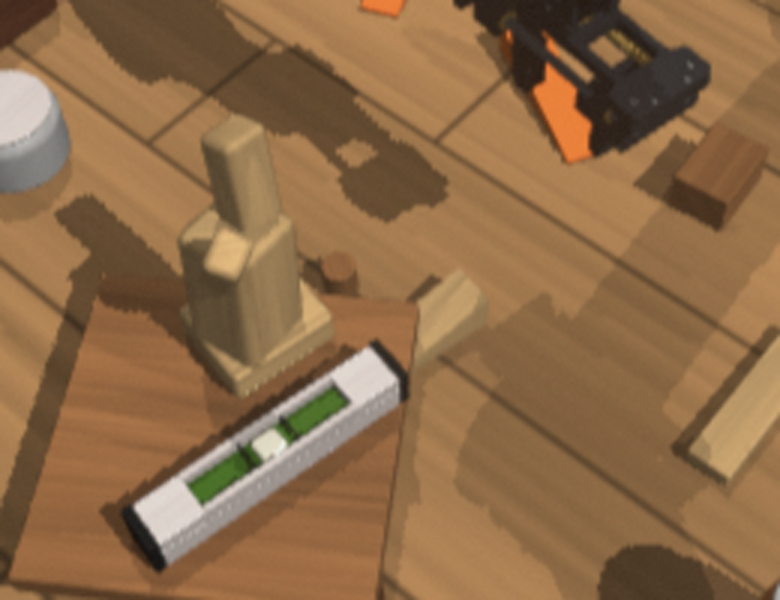

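View pics/top4.png

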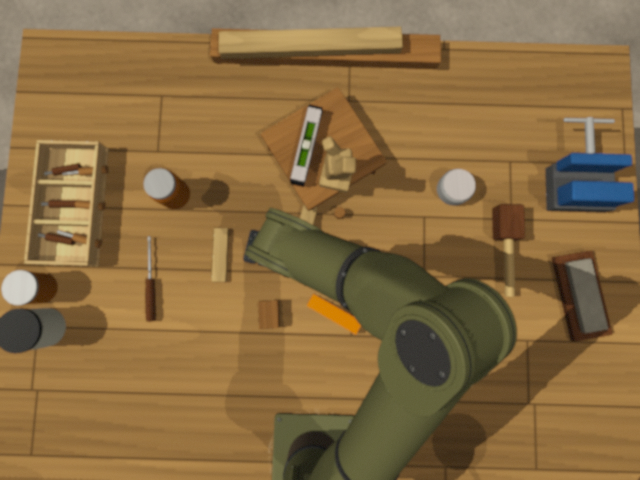

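Both cameras put the bubble within about 1 mm of centre. The wedge lies flat, the hand is clear, and the other things are where they were.

```bash
python3 -c "
from h import *
print(finish_job())"
```

```text
the job is handed in; nothing more can be done
None
```

I slid the plain-wood wedge thin end first under the low corner's foot and eased it in until the bubble sat between its lines. Then I opened the gripper, backed the hand clear and handed the job in at about 18 s.

- **Bubble:** the scene camera read about -0.5 mm from centre both right after release and after the hand had withdrawn. The top camera agreed to within about 1 mm.
- **Wedge:** its nose is about 74 mm past the foot's middle and within about 1 mm sideways. It looks flat on the bench, with the heel top read at about 33–35 mm.
- **Forces:** the wrist read about 7 N at most while pushing, and near zero after release. The force between wedge and board cannot be measured directly, so I only inferred that it stayed under 12 N.
- **Other things:** nothing else looked moved in the last overall pictures, though the arm hid one of the orange look-alikes and the brush in the top view. No check failed. One bubble reading midway through the push gave no value while the bubble crossed a line; the next reading was normal.

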